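# Check the brake lever's stop on the bench

## Robot

A 7-joint arm with a two-finger parallel gripper is mounted at the origin on the work surface. World frame = base frame: x ahead of the robot, y to its left, z up, the work surface at z = 0. Lengths are in m, angles in degrees, forces in N, time in s.
With the tool pointing down it reaches from about 0.425 to 0.875 m from the base axis. Payload 4.7 kg.
Tool frame: the origin (TCP) lies on the centre line of the jaws, within the pads' length; the fingertips stand ahead of it and the grasp point (between the pads) lies 2 mm behind it (env.tip_reach is the x of the fingertips in the tool frame, in m); x points along the fingers, z is the direction in which the jaws open and shut, and the axes are right-handed (so a half turn about x gives the same grasp; the last joint's range is limited). The gripper opens to 87 mm and grips with 3 to 60 N. Pads are 19 mm wide; open, the fingers measure 117 mm over their backs; the gripper's body (75 mm by 190 mm) begins 51 mm behind the grasp point.
Start: joints at [69.506, 18.392, -4.016, 83.108, 1.295, 78.541, -3.26], TCP at [0.236, -0.606, 0.24] pointing down, gripper open.
Joint ranges: [-163.93, 163.93], [-17.29, 119.83], [-79.2, 71.16], [3.27, 140.29], [-89.18, 269.18], [5.43, 117.66], [-154.24, 154.24]. Speed limits (degrees/s): [147.25, 147.25, 180, 180, 180, 180, 180].

## Interface

Orientations are given as [roll, pitch, yaw] about the fixed x, y, z axes, in that order (R = Rz(yaw) Ry(pitch) Rx(roll)).
In Python, from cell import telemetry, optics, env, models gives the robot as it stands.
- The arm moves only by the shell command python3 -m pendant 'ROWS' [FORCE]. ROWS is JSON, a list of rows, each a list of 3 entries, a list of its own where there are three numbers: the finger opening in mm, from 0 to 87, then the shift along the tool's x, y, z in mm, then the turn, a rotation vector about the tool's x, y, z in rad. A call has 1 to 10 rows; each row is the pose to reach, as a shift and turn from the pose commanded when the call began, along the tool's axes at that moment; what a row does not reach only later rows make up. A row lasts 1/12 s, in which the tool goes at most 41.7 mm and 7.16 degrees, less where a joint would pass 70% of its speed; a pose out of reach is approached as far as the arm can. A call with a gripper value outside its range is refused whole. The fingers move at their own pace and stop on an object; FORCE is the grip in N (left out, the last holds). Time passes only in rows, so rows that repeat a pose let the fingers close. It gives the time, the measured TCP pose, the force and the opening at its end, in the units of the state.
- telemetry.get_obs(): the state, without advancing time (a new reading comes with each control period).
- optics.read_camera(name): name is "scene" or "top"; returns a dict with "image" (420x560x3 uint8, blue, green, red), "range_z" (420x560 float32, m along the optical axis (not along the pixel's ray), 0 where there is no reading), "fx", "fy", "cx", "cy" (pixels), "k1" (the pictures are not rectified: a ray, as slopes to the right and down, at radius r is drawn at 1 + k1 r^2 times it, then the intrinsics apply), "cam_to_world" (4x4, takes a point from camera to world coordinates). Camera axes: x right, y up, looking along -z (the intrinsics and any distortion apply to the point x, -y, -z); pixel columns grow to the right and rows downward; lengths in m; the calibration is good to about 2 mm. A picture is of the moment at which its call begins.
- env.sign_off(): hands the job in, once; it reports no verdict.
Trained networks look in the newest picture that a camera, given by its name, has taken for a name from the list of things; names that differ only in an ending like _2 or _b are one class to them, and where a whole thing is asked for, a point or a joint stands for the part that bears it (a point fixed in the world has none). Each returns a list of dicts, best first, with "confidence" (0 to 1); they miss things now and then, are a little off and sometimes report something else, mostly with a low value. They report only what shows in the picture. A call takes as long as a camera call. They do not tell look-alikes from the thing itself.
- models.masks_of(camera, label): "pixels" (420x560 bool, what is visible of it) and "extent" ([left, top, right, bottom] as shares, 0 to 1, of the picture: columns of its width, rows of its height, round what is visible of it).
- models.landmark_of(camera, label): "centre" ([row, column] as shares, 0 to 1, of the picture: columns of its width, rows of its height: a listed point, or the origin of a listed thing).
The state is a dict: "time_s": time; "qpos": joint angles; "joint_velocities": joint speeds; "effort": joint torques, N m; "tool_pos": TCP position; "tool_rot": TCP orientation; "force": force on the tool from outside, world axes, zero at the start; "wrist_torque": the same for the moment, N m; "grip_width": finger opening in m.
Only numpy, scipy, OpenCV 4.12 (cv2) and the standard library are available. Lean on these libraries where they do the work, as an engineer would, in place of code of your own. Each camera call takes 0.05 s, during which the arm holds its last target.

## Task

Check that the red brake lever stops short of its bar: with the backs of the closed fingers, press it in towards the rubber grip until it comes up against its stop, and keep it there for two seconds so that I can look at the gap. Then ease it back out until it rests on its own again, without letting it snap back, and move clear. Don't lean hard on it once it has stopped, don't touch the bar or grip, pick nothing up, and leave the black clutch lever and the other things on the bench alone.

Things in the scene. Friction and masses are not known exactly. Their poses are not given: they have to be found in the camera images.
- brake_jig: Fixed jig with the brake's handlebar stub: grey plate 100 x 220 x 12 mm; at its +y end a 32 mm post and a clamp (top 139 mm up) carry a level bar. Origin: centre of the plate's underside; z up. The bar runs along y, 120 mm above the origin. The red lever lies on the bar's -x side at the same height, pressed in along +x; under it only the plate. Place and yaw vary; either jig may be on the left.
- brake_bar: The brake jig's bar, same origin and axes as brake_jig: steel bar 22 mm in diameter with a black rubber grip 30 mm in diameter from y = -95 to +35 mm, a 38 mm end flange at y = -101 mm. Not to be touched.
- brake_pivot (a point): Pivot of the red lever, fixed on brake_jig at x = -32, y = +58, z = 120 mm of its frame; upright hinge axis; axes like the jig's. A black perch 22 mm wide (jig y) and 30 mm tall surrounds it.
- brake_press (a point): Where to press: point on the red lever's outer face, 90 mm from the pivot, at mid height. Moves and turns with the lever: its -y runs along the blade from pivot to free end, its +x is the way to press. The blade is straight, 9 mm thick (x), 16 mm tall (8 mm above and below this point), its round free end 142 mm from the pivot.
- brake_lever (a joint): Red lever's angle, rad: 0 at rest (swung out, 0.35 rad off the bar's direction), grows as pressed in; solid stop at 0.35, blade then parallel to the bar, 12 mm short of the grip. A return spring pushes it out: at the press point 3.5 N to start, 10 N just before the stop, then the force climbs steeply (some 20 N per mm). Let go from the stop, it snaps back.
- clutch_jig: The other jig, mirror image of brake_jig (post and pivot at its -y end), with a black lever. Same sizes, origin and axes. Leave it alone.
- clutch_lever (a joint): Angle of the black clutch lever, rad: 0 at rest, grows as it is pressed in. Leave it at rest.
- mug: Dark blue ceramic mug, 80 mm across, 90 mm tall, handle at its +y; loose. Origin: centre of its underside.
- bottle: Green bottle, 68 mm across, 200 mm tall, loose, upright. Origin: centre of its underside.
- screwdriver: Screwdriver with a yellow handle lying on the bench along its x, about 200 mm long, loose. Origin: underside, about its middle.
- parts_bin: Small open red plastic bin, 120 x 90 x 50 mm, loose. Origin: centre of its underside.
Not all that is in view belongs to the job. What is meant by the parts_bin is not green, pink or purple, and is the larger of those in its own colour.

How it is judged:
By the outcome, as a careful person would: the job done as asked, in the order asked, and still so for the second after the job is handed in, with the robot touching nothing.
It also fails if it takes over 45 s, if anything falls off the work surface, if the arm or the gripper's body presses on something with over 40 N, if the wrist force passes 120 N, or if a joint passes its speed limit or range.

## Working session

There is one attempt and no reset: what is moved stays moved. The work goes in short steps, Python scripts to look and compute and a shell command to move; the robot and the scene stay as the last step left them, time stands still between calls to the robot, and variables do not carry over. Pictures are saved under pics/ and viewed, and the job is handed in when it is done.

```bash
ls; mkdir -p pics; python3 - <<'E'
from cell import telemetry, optics, env, models
import cv2
print(telemetry.get_obs(), env.tip_reach)
for n in ("scene","top"):
    d=optics.read_camera(n); cv2.imwrite(f"pics/{n}0.png",d["image"]); print(n,d["fx"],d["cx"],d["cy"],d["k1"],d["cam_to_world"])
    for l in ("brake_jig","clutch_jig","brake_press","brake_pivot","brake_lever","parts_bin"):
        print(l,[(round(r["confidence"],2),[round(r["centre"][1]*560),round(r["centre"][0]*420)]) for r in models.landmark_of(n,l)])
E
```

```text
pics
{'time_s': 0.0, 'qpos': array([69.50587937, 18.43996633, -4.01560911, 83.17493028,  1.29375786,
       78.54147587, -3.2602979 ]), 'joint_velocities': array([ 0.06387381,  0.06127363, -0.03577898,  0.15463716,  0.01896482,
        0.03440267,  0.1214486 ]), 'effort': array([ 4.48967503e-04, -4.91286993e+01, -4.03566342e-01, -3.12529993e+01,
       -6.39283005e-02,  4.38176352e-02,  1.83660800e-04]), 'tool_pos': array([ 0.23590427, -0.60511497,  0.23845097]), 'tool_rot': array([-177.65570376,   89.88871035,  113.64769501]), 'force': array([0.66290625, 0.00698026, 0.27775877]), 'wrist_torque': array([ 0.03017458, -0.03021364, -0.00550159]), 'grip_width': 0.0871590438083252} 0.017
scene 392.68250300891583 279.32801001603224 210.59679818872704 0.016589755457426143 [[ 0.32422473 -0.65434715  0.6831604   1.23877883]
 [ 0.94596164  0.22877564 -0.22982226 -0.30983831]
 [-0.00590692  0.7207576   0.69316203  0.82743392]
 [ 0.          0.          0.          1.        ]]
brake_jig [(0.92, [241, 277]), (0.71, [229, 228]), (0.44, [437, 192])]
clutch_jig [(0.68, [382, 234])]
brake_press [(0.79, [230, 227])]
brake_pivot [(0.6, [262, 231])]Traceback (most recent call last):
  File "<stdin>", line 7, in <module>
ValueError: it knows: bottle, brake_bar, brake_jig, brake_pivot, brake_press, clutch_jig, mug, parts_bin, screwdriver
```

```bash
python3 - <<'E'
from cell import telemetry, optics, env, models
import cv2
for n in ("top",):
    d=optics.read_camera(n); cv2.imwrite(f"pics/{n}0.png",d["image"]); print(n,d["fx"],d["fy"],d["cx"],d["cy"],d["k1"],d["cam_to_world"])
    for l in ("brake_jig","clutch_jig","brake_press","brake_pivot","brake_bar","parts_bin","mug","bottle","screwdriver"):
        print(l,[(round(r["confidence"],2),[round(r["centre"][1]*560),round(r["centre"][0]*420)]) for r in models.landmark_of(n,l)])
E
```

```text
top 537.9134170925396 537.9134170925396 280.0602257918407 202.70491252085867 -0.021615268339827628 [[-0.02515217  0.99802511 -0.05756088  0.45176   ]
 [-0.99967813 -0.02530132 -0.00186373 -0.07310703]
 [-0.00331642  0.05749548  0.99834026  1.5167969 ]
 [ 0.          0.          0.          1.        ]]
brake_jig [(0.94, [326, 173]), (0.31, [328, 175])]
clutch_jig [(0.71, [182, 181]), (0.2, [402, 195])]
brake_press [(0.57, [332, 198])]
brake_pivot [(0.81, [307, 177])]
brake_bar [(0.87, [328, 176])]
parts_bin [(0.95, [356, 241]), (0.91, [374, 305]), (0.82, [463, 201]), (0.7, [414, 250])]
mug [(0.91, [258, 123])]
bottle [(0.74, [92, 210])]
screwdriver [(0.56, [260, 252]), (0.4, [306, 176])]
```

View pics/scene0.png

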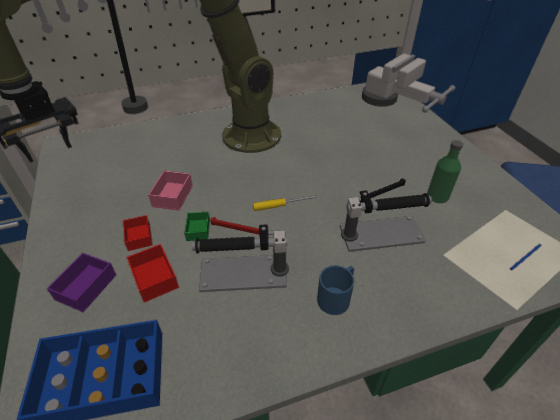

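```bash
sleep 1
```

```text
(no output)
```

View pics/top0.png

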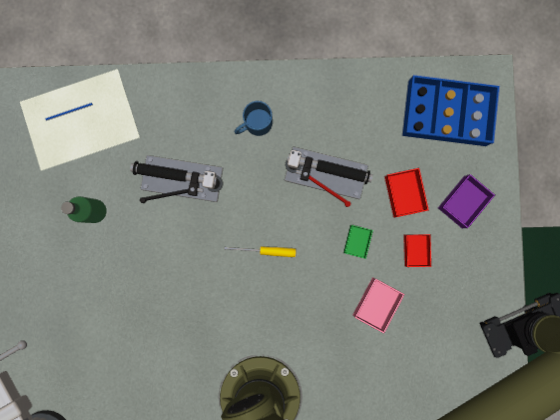

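The top picture shows the red lever at about (330,190) on the right-hand jig, and the black look-alike at about (165,196) on the left one. The red bins at (406,192) and (417,250) are not levers. I choose the red lever and will check it in a crop while measuring.

```bash
cat > h.py <<'E'
import numpy as np, cv2
def cloud(d):
    H,W=d["range_z"].shape
    u,v=np.meshgrid(np.arange(W),np.arange(H))
    K=np.array([[d["fx"],0,d["cx"]],[0,d["fy"],d["cy"]],[0,0,1.]])
    # k1 on slopes, same as OpenCV's k1
    p=cv2.undistortPoints(np.stack([u,v],-1).reshape(-1,1,2).astype(float),K,np.array([d["k1"],0,0,0.])).reshape(H,W,2)
    z=d["range_z"]
    P=np.stack([p[...,0]*z,-p[...,1]*z,-z,np.ones_like(z)],-1)@np.array(d["cam_to_world"]).T
    P=P[...,:3]; P[z<=0]=np.nan
    return P
def pix(d,X):
    c=np.linalg.inv(d["cam_to_world"])@np.append(X,1); a,b=c[0]/-c[2],-c[1]/-c[2]; s=1+d["k1"]*(a*a+b*b)
    return d["fx"]*a*s+d["cx"], d["fy"]*b*s+d["cy"]
E
python3 - <<'E'
from cell import optics
from h import *
d=optics.read_camera("top"); P=cloud(d); im=d["image"]
cv2.imwrite("pics/crop1.png",cv2.resize(im[135:225,265:395],None,fx=6,fy=6,interpolation=cv2.INTER_CUBIC))
s=optics.read_camera("scene"); Q=cloud(s)
cv2.imwrite("pics/crop2.png",cv2.resize(s["image"][205:300,180:300],None,fx=6,fy=6,interpolation=cv2.INTER_CUBIC))
for n,D,C,(r0,r1,c0,c1) in (("top",d,P,(135,225,265,385)),("scene",s,Q,(205,300,180,300))):
    sub=np.zeros(C.shape[:2],bool); sub[r0:r1,c0:c1]=1
    z=C[...,2]; i=D["image"].astype(int)
    red=sub&(i[...,2]>90)&(i[...,1]<60)&(z>0.08)
    p=C[red]; print(n,"red",len(p),np.nanmedian(p,0),np.percentile(z[red],[5,25,50,75,95]))
    xy=p[:,:2];m=xy.mean(0);w=np.linalg.svd(xy-m)[2][0]; w=w*np.sign(-w[1]);t=(xy-m)@w
    print(" dir",w,np.degrees(np.arctan2(w[1],w[0])),"ends",m+w*t.min(),m+w*t.max(),t.max()-t.min())
    pl=sub&(z>0.006)&(z<0.018); p=C[pl][:,:2].astype(np.float32); r=cv2.minAreaRect(p); print(" plate",len(p),r,np.median(z[pl]))
    dark=sub&(i.max(-1)<60)&(z>0.11)&(z<0.15); p=C[dark]; xy=p[:,:2];m=np.median(xy,0);w=np.linalg.svd(xy-m)[2][0];t=(xy-m)@w
    print(" grip",len(p),m,w*np.sign(-w[1]),np.degrees(np.arctan2(*(w*np.sign(-w[1]))[::-1])),np.percentile(p[:,2],[50,95,100]),t.max()-t.min())
E
```

```text
top red 155 [ 0.55903906 -0.20044451  0.12826535] [0.11913302 0.12558452 0.12826535 0.13054914 0.13341861]
 dir [-0.59293636 -0.80524932] -126.36565939388697 ends [ 0.59813242 -0.14654998] [ 0.52243996 -0.24934567] 0.12765696517070546
 plate 1927 ((0.6017175912857056, -0.19764716923236847), (0.33693087100982666, 0.2520829439163208), 88.52685546875) 0.011047725185865609
 grip 706 [ 0.61181454 -0.21499233] [-0.17419928 -0.98471042] -100.03206461853232 [0.1340489  0.13955667 0.14410116] 0.1739397738455206
scene red 129 [ 0.5590095  -0.20018939  0.12794643] [0.12570426 0.12696013 0.12794643 0.12896759 0.13013156]
 dir [-0.59169666 -0.8061607 ] -126.27750068208073 ends [ 0.59515595 -0.14890046] [ 0.51978776 -0.25158631] 0.1273764095101917
 plate 2705 ((0.5055584907531738, -0.21105052530765533), (0.32018035650253296, 0.31619808077812195), 72.37059783935547) 0.012170724758708507
 grip 938 [ 0.61720676 -0.21835607] [-0.18796442 -0.98217584] -100.83401403159465 [0.13213937 0.13673753 0.14348608] 0.2069184243724513
```

```bash
sleep 1
```

```text
(no output)
```

View pics/crop1.png

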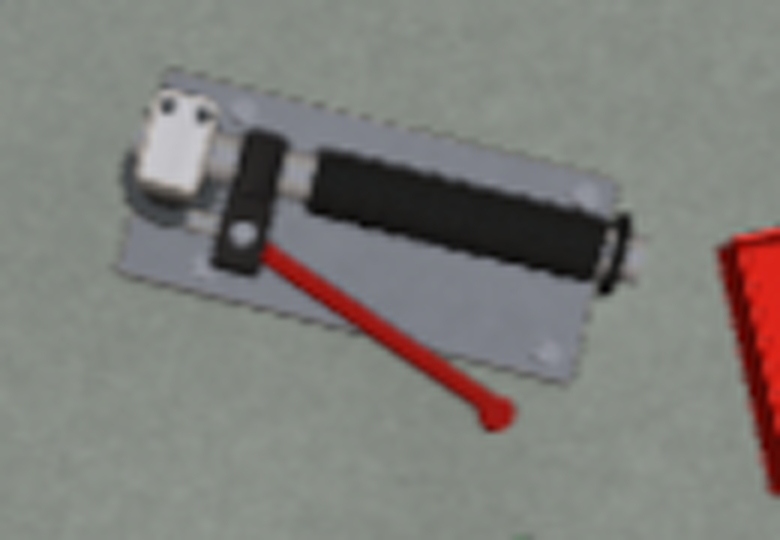

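View pics/crop2.png

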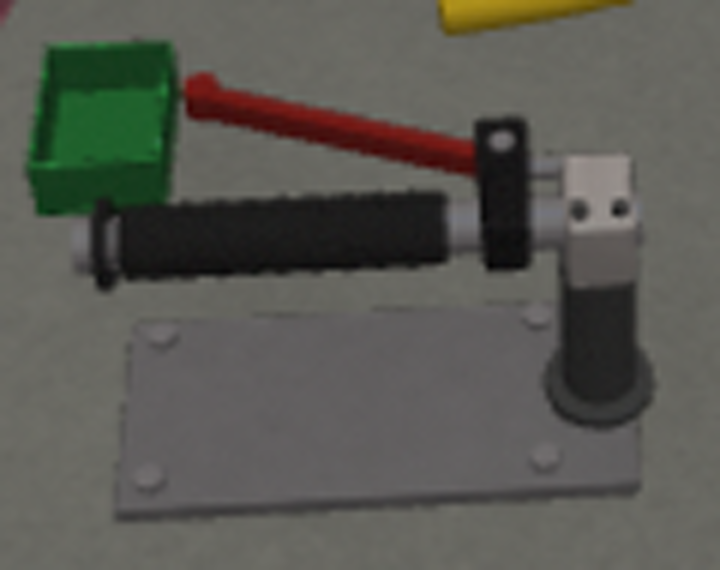

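The crops confirm it. The red lever runs from the perch at top-image (309,177) to its ball end at (347,204), with free bench below and the clutch jig well away. Next I'll refine the yaw and pivot.

```bash
python3 - <<'E'
from cell import optics, models, telemetry
from h import *
for n,box in (("top",(135,225,265,372)),("scene",(205,300,180,300))):
    D=optics.read_camera(n); C=cloud(D); r0,r1,c0,c1=box
    sub=np.zeros(C.shape[:2],bool); sub[r0:r1,c0:c1]=1
    z=C[...,2]; i=D["image"].astype(int)
    red=sub&(i[...,2]>90)&(i[...,1]<60)&(z>0.08)
    p=C[red][:,:2]
    vx=cv2.fitLine(p.astype(np.float32),cv2.DIST_HUBER,0,.001,.001).ravel()
    w=vx[:2]*np.sign(-vx[1]);m=vx[2:];t=(p-m)@w; q=p[t<t.max()-0.025]
    vx=cv2.fitLine(q.astype(np.float32),cv2.DIST_HUBER,0,.001,.001).ravel(); w=vx[:2]*np.sign(-vx[1]);m=vx[2:]; t=(p-m)@w
    nn=np.array([-w[1],w[0]]); o=(q-m)@nn
    print(n,"blade dir",np.degrees(np.arctan2(w[1],w[0])),"tip",m+w*t.max(),"width",np.percentile(o,[2,98]),"pivot est",m+w*(t.max()-.142),"press centre",m+w*(t.max()-.052))
    # grip: dark, high, between perch and flange
    dark=sub&(i.max(-1)<70)&(z>0.11)&(z<0.142)
    g=np.array([np.cos(np.radians(-105.8)),np.sin(np.radians(-105.8))])
    piv=m+w*(t.max()-.142)
    s=(C[...,:2]-piv)@g; gm=dark&(s>.035)&(s<.15)
    p=C[gm]; vx=cv2.fitLine(p[:,:2].astype(np.float32),cv2.DIST_HUBER,0,.001,.001).ravel(); gw=vx[:2]*np.sign(-vx[1])
    gn=np.array([-gw[1],gw[0]]); o=(p[:,:2]-vx[2:])@gn
    print(" grip dir",np.degrees(np.arctan2(gw[1],gw[0])),"off",np.percentile(o,[2,50,98]),"ztop",np.percentile(p[:,2],[50,90,98]),"pivot to grip axis",(piv-vx[2:])@gn, len(p))
    x0=vx[2:]; 
    for l in ("brake_pivot","brake_press","brake_jig"):
        for r in models.landmark_of(n,l)[:1]:
            rr,cc=r["centre"][0]*420,r["centre"][1]*560
            # intersect ray with known height
            zz={"brake_pivot":.135,"brake_press":.12,"brake_jig":0}[l]
            K=np.array([[D["fx"],0,D["cx"]],[0,D["fy"],D["cy"]],[0,0,1.]])
            a,b=cv2.undistortPoints(np.array([[[cc,rr]]]),K,np.array([D["k1"],0,0,0.])).ravel()
            T=np.array(D["cam_to_world"]); v=T[:3,:3]@[a,-b,-1]; k=(zz-T[2,3])/v[2]; print(" ",l,r["confidence"],(T[:3,3]+k*v).round(4))
E
```

```text
top blade dir -125.54672 tip [ 0.52366105 -0.24985416] width [-0.00314128  0.00364332] pivot est [ 0.60621513 -0.13431705] press centre [ 0.55389212 -0.2075448 ]
 grip dir -105.28869 off [-0.01251246 -0.0002669   0.01407143] ztop [0.1335028  0.13828211 0.14042537] pivot to grip axis -0.029790688434340327 491
  brake_pivot 0.87 [ 0.6026 -0.1405  0.135 ]
  brake_press 0.65 [ 0.5504 -0.2076  0.12  ]
  brake_jig 0.92 [ 0.6343 -0.1984  0.    ]
scene blade dir -125.06569 tip [ 0.52153178 -0.25243124] width [-0.00537028  0.0042616 ] pivot est [ 0.60311295 -0.13620511] press centre [ 0.55140658 -0.20986956]
 grip dir -104.140854 off [-0.07585378  0.00041889  0.00792488] ztop [0.13069794 0.13536641 0.136905  ] pivot to grip axis -0.037002696390413 659
  brake_pivot 0.74 [ 0.6044 -0.1401  0.135 ]
  brake_press 0.85 [ 0.5655 -0.2042  0.12  ]
  brake_jig 0.89 [ 0.6124 -0.1993  0.    ]
```

```bash
cat >> h.py <<'E'
from scipy.spatial.transform import Rotation as Rn
PIV=np.array([0.6045,-0.136]); YAW=-15.3
def target(ang,gap,z=0.117,r=0.090,sgn=1):
    """lever angle ang (rad), finger back face gap (m) out from the blade face -> TCP pose"""
    th=np.radians(YAW)-(0.35-ang)
    n=np.array([np.cos(th),np.sin(th)]); u=np.array([n[1],-n[0]])
    xy=PIV+u*r-n*(0.0045+0.015+gap)
    X=np.array([0,0,-1.]); Z=sgn*np.array([n[0],n[1],0]); Y=np.cross(Z,X)
    return np.append(xy,z),Rn.from_matrix(np.stack([X,Y,Z],1))
def cur():
    from cell import telemetry
    o=telemetry.get_obs(); return o, np.array(o["tool_pos"]), Rn.from_euler("xyz",o["tool_rot"],degrees=True)
def delta(p0,R0,p1,R1):
    return (R0.inv().apply(p1-p0)*1000).round(1), (R0.inv()*R1).as_rotvec().round(3)
E
python3 - <<'E'
from h import *
o,p,R=cur(); print(R.as_matrix().round(3))
for s in (1,-1):
    P1,R1=target(0,0.030,sgn=s); print(s,P1,delta(p,R,P1,R1)); P2=P1.copy();P2[2]=.24; print(delta(p,R,P2,R1), target(.35,0,sgn=s)[0])
E
```

```text
[[ 0.     0.932  0.363]
 [-0.     0.363 -0.932]
 [-1.    -0.     0.   ]]
1 [ 0.51205215 -0.18076209  0.117     ] (array([ 122.6,  411.4, -295.6]), array([-0.582,  0.   ,  0.   ]))
(array([-4.000e-01,  4.114e+02, -2.956e+02]), array([-0.582,  0.   ,  0.   ])) [ 0.56194256 -0.21766464  0.117     ]
-1 [ 0.51205215 -0.18076209  0.117     ] (array([ 122.6,  411.4, -295.6]), array([ 2.56,  0.  , -0.  ]))
(array([-4.000e-01,  4.114e+02, -2.956e+02]), array([ 2.56,  0.  , -0.  ])) [ 0.56194256 -0.21766464  0.117     ]
```

```bash
python3 -m pendant '[[0,[0,13,-9],[-0.02,0,0]],[0,[0,40,-28],[-0.06,0,0]],[0,[0,68,-49],[-0.1,0,0]],[0,[0,96,-69],[-0.14,0,0]],[0,[0,123,-89],[-0.18,0,0]],[0,[0,151,-109],[-0.22,0,0]],[0,[0,178,-129],[-0.26,0,0]],[0,[0,206,-148],[-0.3,0,0]],[0,[0,233,-168],[-0.34,0,0]],[0,[0,260,-187],[-0.37,0,0]]]' 20
python3 - <<'E'
from h import *
o,p,R=cur(); P1,R1=target(0,0.030,z=.24); print(p,delta(p,R,P1,R1),o["time_s"],o["grip_width"])
E
```

```text
time_s: 2.08
tool_pos: [0.4113, -0.3339, 0.2398]
tool_rot: [-27.7, 90.0, -74.9]
force: [-0.1, -0.7, 0.6]
grip_width: 0.0282
[ 0.41134939 -0.3339252   0.23979287] (array([ -0.3, 177.9, -44.2]), array([-0.208,  0.   ,  0.   ])) 2.0833 0.02817161534463375
```

```bash
python3 -m pendant '[[0,[0,25,-6],[-0.03,0,0]],[0,[0,50,-12],[-0.06,0,0]],[0,[0,75,-18],[-0.09,0,0]],[0,[0,100,-25],[-0.12,0,0]],[0,[0,125,-31],[-0.15,0,0]],[0,[0,150,-37],[-0.18,0,0]],[0,[0,168,-42],[-0.2,0,0]],[0,[0,178,-44],[-0.208,0,0]],[0,[0,178,-44],[-0.208,0,0]],[0,[0,178,-44],[-0.208,0,0]]]' 20
python3 - <<'E'
from h import *
from cell import optics
o,p,R=cur(); P1,R1=target(0,0.030); print(p,delta(p,R,P1,R1),o["time_s"],o["grip_width"],o["force"],o["qpos"])
d=optics.read_camera("top"); cv2.imwrite("pics/t2.png",cv2.resize(d["image"][100:300,200:440],None,fx=3,fy=3,interpolation=cv2.INTER_CUBIC))
d=optics.read_camera("scene"); cv2.imwrite("pics/s2.png",d["image"])
E
```

```text
time_s: 2.92
tool_pos: [0.5116, -0.1846, 0.2394]
tool_rot: [-95.8, 89.9, -131.4]
force: [-0.5, -0.8, -0.2]
grip_width: 0.0004
[ 0.5115545  -0.18462449  0.239437  ] (array([122.4,   3.6,  -1.8]), array([-0.004, -0.   ,  0.001])) 2.9167 0.0003897703048832246 [-0.54634431 -0.78103672 -0.17833155] [ 42.27541077   7.03392386 -27.2889761   97.5261752    3.3697413
  76.26607266 -21.21661733]
```

```bash
sleep 2
```

```text
(no output)
```

View pics/t2.png

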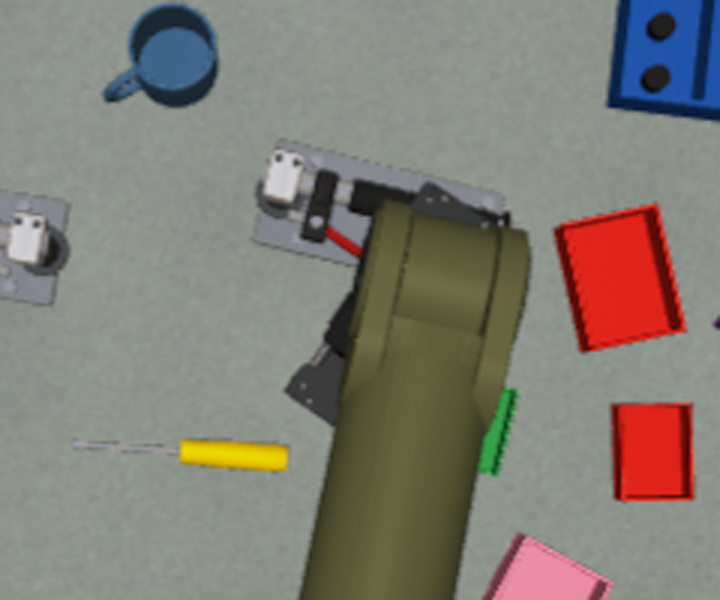

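View pics/s2.png

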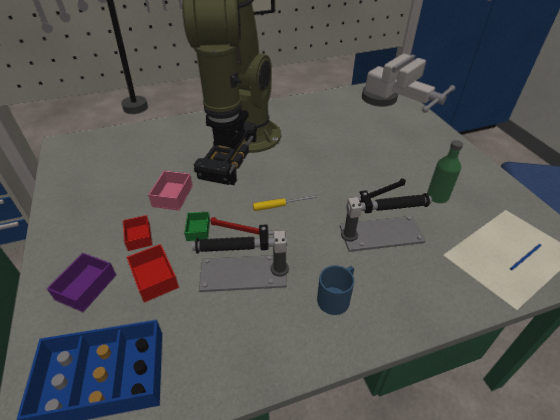

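The top view shows the gripper over bench on the near side of the lever, with the levers and other things untouched. I'll descend now.

```bash
python3 -m pendant '[[0,[8,1,0],[0,0,0]],[0,[24,2,-1],[0,0,0]],[0,[42,3,-2],[0,0,0]],[0,[60,3,-2],[0,0,0]],[0,[78,3,-2],[0,0,0]],[0,[96,3,-2],[0,0,0]],[0,[112,3,-2],[0,0,0]],[0,[120,3,-2],[0,0,0]],[0,[122,3,-2],[0,0,0]],[0,[122,3,-2],[0,0,0]]]' 20
python3 - <<'E'
from h import *
from cell import optics
o,p,R=cur(); P1,R1=target(0,0.010); print(p,delta(p,R,P1,R1),o["time_s"],o["grip_width"],o["force"])
d=optics.read_camera("scene"); cv2.imwrite("pics/s3.png",cv2.resize(d["image"][130:300,160:300],None,fx=4,fy=3.5,interpolation=cv2.INTER_CUBIC))
E
```

```text
time_s: 3.85
tool_pos: [0.5115, -0.1811, 0.117]
tool_rot: [-162.8, 89.9, 161.5]
force: [-0.6, 0.3, 0.5]
grip_width: 0.0005
[ 0.51150242 -0.18110978  0.11702832] (array([ 0. ,  0.7, 20.2]), array([-0.005, -0.001,  0.   ])) 3.85 0.0005181961755878245 [-0.63370886  0.29904138  0.4908096 ]
```

```bash
sleep 2
```

```text
(no output)
```

View pics/s3.png

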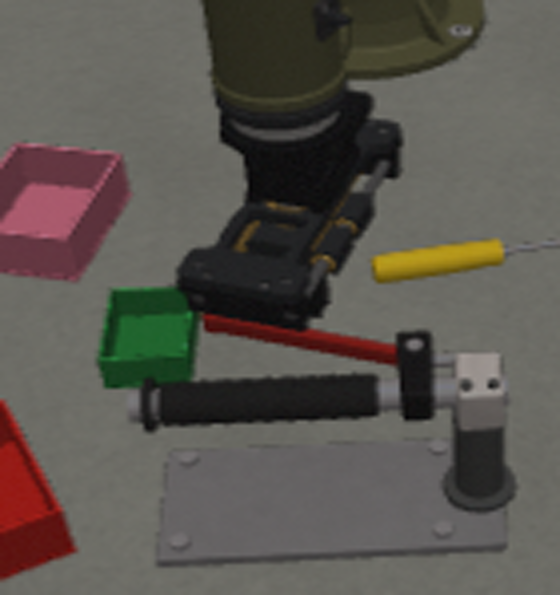

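```bash
python3 -m pendant '[[0,[0,0,4],[-0.002,0,0]],[0,[0,0.5,8],[-0.005,0,0]],[0,[0,0.5,12],[-0.005,0,0]],[0,[0,0.5,16],[-0.005,0,0]],[0,[0,0.5,19],[-0.005,0,0]],[0,[0,0.5,21],[-0.005,0,0]],[0,[0,0.5,23],[-0.005,0,0]],[0,[0,0.5,24],[-0.005,0,0]],[0,[0,0.5,24],[-0.005,0,0]]]' 20
python3 -m pendant '[[0,[0,0,1],[0,0,0]],[0,[0,0,2],[0,0,0]],[0,[0,0,3],[0,0,0]],[0,[0,0,3],[0,0,0]]]'
python3 -c "
from h import *
o,p,R=cur();print(p,R.inv().apply(o['force']),[delta(p,R,*target(a,0)) for a in (0,.1,.2,.3,.35)])"
```

```text
time_s: 4.65
tool_pos: [0.5319, -0.1943, 0.1175]
tool_rot: [-152.1, 90.0, 172.6]
force: [-0.2, -0.8, 0.2]
grip_width: 0.0003
time_s: 4.98
tool_pos: [0.5344, -0.1961, 0.1176]
tool_rot: [-17.9, 90.0, -53.2]
force: [-0.5, 0.0, -0.4]
grip_width: 0.0001
[ 0.53441964 -0.19606233  0.11758032] [ 0.44301948 -0.26154639 -0.4507993 ] [(array([ 0.6, -0.5,  2.9]), array([0.001, 0.   , 0.   ])), (array([ 0.6, -2. , 12. ]), array([-0.099,  0.   ,  0.   ])), (array([ 0.6, -2.6, 21.2]), array([-0.199,  0.   ,  0.   ])), (array([ 0.6, -2.2, 30.4]), array([-0.299,  0.   ,  0.   ])), (array([ 0.6, -1.7, 34.9]), array([-0.349,  0.   ,  0.   ]))]
```

```bash
python3 -m pendant '[[0,[0,0,1],[0,0,0]],[0,[0,0,2],[0,0,0]],[0,[0,0,2.5],[0,0,0]]]'
python3 -m pendant '[[0,[0,0,1],[0,0,0]],[0,[0,0,2],[0,0,0]]]'
python3 -c "
from h import *
o,p,R=cur();print(p,R.inv().apply(o['force']),[delta(p,R,*target(a,0)) for a in (0,.1,.2,.3,.35)])"
```

```text
time_s: 5.23
tool_pos: [0.5364, -0.1974, 0.1176]
tool_rot: [-48.6, 90.0, -83.9]
force: [0.1, 0.1, -0.2]
grip_width: 0.0004
time_s: 5.4
tool_pos: [0.538, -0.1986, 0.1175]
tool_rot: [-80.8, 90.0, -116.1]
force: [-0.6, 0.6, -0.3]
grip_width: 0.0008
[ 0.53803029 -0.19856921  0.11753164] [ 0.34084623  0.12954585 -0.84293202] [(array([ 0.5, -0.5, -1.5]), array([0.001, 0.   , 0.   ])), (array([ 0.5, -2. ,  7.6]), array([-0.099,  0.   ,  0.   ])), (array([ 0.5, -2.6, 16.8]), array([-0.199,  0.   ,  0.   ])), (array([ 0.5, -2.3, 26. ]), array([-0.299,  0.   ,  0.   ])), (array([ 0.5, -1.8, 30.5]), array([-0.349, -0.   ,  0.   ]))]
```

```bash
python3 -m pendant '[[0,[0,0,1],[0,0,0]],[0,[0,0,1.5],[0,0,0]],[0,[0,0,1.5],[0,0,0]]]'
python3 -m pendant '[[0,[0,0,1],[0,0,0]],[0,[0,0,1.5],[0,0,0]],[0,[0,0,1.5],[0,0,0]]]'
python3 -c "
from h import *
o,p,R=cur();print(p,R.inv().apply(o['force']),[delta(p,R,*target(a,0)) for a in (0,.1,.2,.3,.35)])
from cell import optics
d=optics.read_camera('scene'); cv2.imwrite('pics/s4.png',cv2.resize(d['image'][130:300,160:300],None,fx=4,fy=3.5,interpolation=cv2.INTER_CUBIC))"
```

```text
time_s: 5.65
tool_pos: [0.5389, -0.1992, 0.1175]
tool_rot: [-165.2, 89.9, 159.5]
force: [-1.9, 1.8, 1.5]
grip_width: 0.0002
time_s: 5.9
tool_pos: [0.5399, -0.1999, 0.1174]
tool_rot: [-162.5, 89.9, 162.2]
force: [-3.9, 1.8, 0.9]
grip_width: 0.0006
[ 0.53992501 -0.19993047  0.11740752] [-0.89762136 -0.82643954 -4.20035638] [(array([ 0.4, -0.5, -3.8]), array([ 0.001, -0.001,  0.   ])), (array([ 0.4, -2. ,  5.3]), array([-0.099, -0.001,  0.   ])), (array([ 0.4, -2.6, 14.4]), array([-0.199, -0.001,  0.   ])), (array([ 0.4, -2.3, 23.6]), array([-0.299, -0.001,  0.   ])), (array([ 0.4, -1.8, 28.2]), array([-0.349, -0.001,  0.   ]))]
```

```bash
sleep 2
```

```text
(no output)
```

View pics/s4.png

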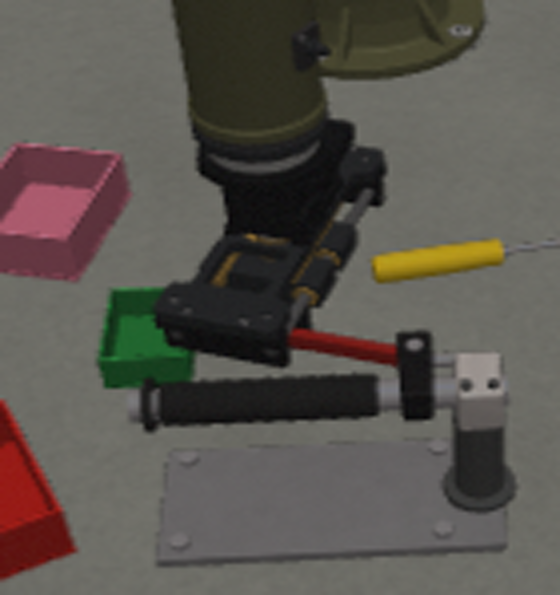

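Contact is made, with about 4 N along the press direction and the lever just leaving rest. I'll follow the arc now, turning the tool with the blade.

```bash
python3 -m pendant '[[0,[0,-0.3,1.8],[-0.02,0,0]],[0,[0,-0.7,3.6],[-0.04,0,0]],[0,[0,-1,5.4],[-0.06,0,0]],[0,[0,-1.2,7.3],[-0.08,0,0]],[0,[0,-1.5,9.1],[-0.1,0,0]],[0,[0,-1.7,10.9],[-0.12,0,0]],[0,[0,-1.8,12.8],[-0.14,0,0]],[0,[0,-2,14.6],[-0.16,0,0]],[0,[0,-2,16.4],[-0.18,0,0]],[0,[0,-2.1,18.2],[-0.2,0,0]]]'
python3 -c "
from h import *
o,p,R=cur();print(p,R.inv().apply(o['force']),o['wrist_torque'],[delta(p,R,*target(a,0)) for a in (0,.1,.2,.3,.35)])
from cell import optics
d=optics.read_camera('scene'); cv2.imwrite('pics/s5.png',cv2.resize(d['image'][130:300,160:300],None,fx=4,fy=3.5,interpolation=cv2.INTER_CUBIC))"
```

```text
time_s: 6.78
tool_pos: [0.5536, -0.2112, 0.1174]
tool_rot: [158.0, 89.8, 134.3]
force: [-5.9, 4.8, 4.1]
grip_width: 0.0008
[ 0.55359942 -0.21115264  0.11738244] [-4.10076775  2.07560545 -7.36219625] [1.00663778 1.08520053 0.01370483] [(array([  0.4,   5.1, -20.9]), array([ 0.204, -0.003, -0.001])), (array([  0.4,   1.8, -12.3]), array([ 0.104, -0.003, -0.001])), (array([ 0.4, -0.7, -3.4]), array([ 0.004, -0.003, -0.001])), (array([ 0.4, -2.2,  5.7]), array([-0.096, -0.003, -0.001])), (array([ 0.4, -2.6, 10.3]), array([-0.146, -0.003, -0.001]))]
```

```bash
sleep 2
```

```text
(no output)
```

View pics/s5.png

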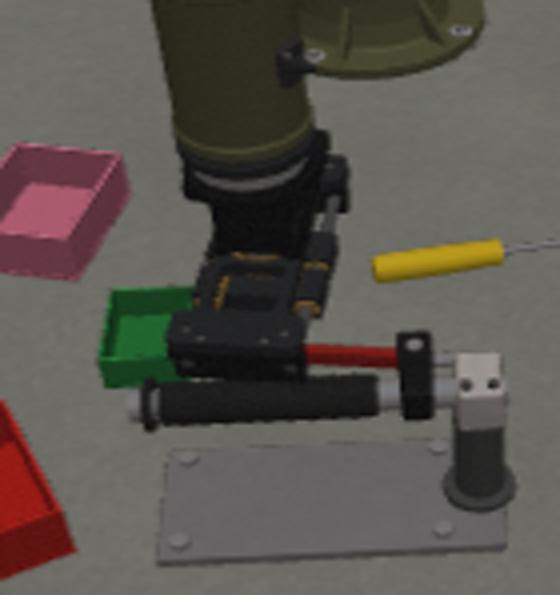

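```bash
python3 -m pendant '[[0,[0,-0.3,1.6],[-0.02,0,0]],[0,[0,-0.7,3.4],[-0.04,0,0]],[0,[0,-1,5.2],[-0.06,0,0]],[0,[0,-1.2,7],[-0.08,0,0]],[0,[0,-1.4,8.4],[-0.095,0,0]],[0,[0,-1.5,9.1],[-0.1,0,0]],[0,[0,-1.5,9.1],[-0.1,0,0]]]'
python3 -c "
from h import *
o,p,R=cur();print(p,R.inv().apply(o['force']),o['wrist_torque'],[delta(p,R,*target(a,0)) for a in (.3,.35)])"
```

```text
time_s: 7.42
tool_pos: [0.5609, -0.2155, 0.1173]
tool_rot: [155.1, 89.8, 137.1]
force: [-7.0, 6.5, 5.0]
grip_width: 0.0002
[ 0.56089059 -0.2155298   0.11732672] [-4.92547945  4.08259652 -8.65878461] [1.2267631  1.46630238 0.02921842] [(array([ 0.3, -0.8, -2.9]), array([ 0.003, -0.004, -0.002])), (array([ 0.3, -1.7,  1.7]), array([-0.047, -0.004, -0.002]))]
```

```bash
python3 -m pendant '[[0,[0,-0.2,1],[-0.011,0,0]],[0,[0,-0.3,2],[-0.022,0,0]],[0,[0,-0.4,2.7],[-0.03,0,0]],[0,[0,-0.4,2.7],[-0.03,0,0]]]'
python3 -c "
from h import *
o,p,R=cur();print(p,R.inv().apply(o['force']),o['wrist_torque'],[delta(p,R,*target(a,0)) for a in (.3,.35)])"
python3 -m pendant '[[0,[0,-0.1,0.5],[-0.006,0,0]],[0,[0,-0.1,1],[-0.011,0,0]],[0,[0,-0.1,1],[-0.011,0,0]]]'
python3 -c "
from h import *
o,p,R=cur();print(p,R.inv().apply(o['force']),o['wrist_torque'],[delta(p,R,*target(a,0)) for a in (.3,.35)])"
```

```text
time_s: 7.75
tool_pos: [0.5631, -0.2167, 0.1173]
tool_rot: [156.8, 89.7, 140.6]
force: [-8.4, 5.0, 5.4]
grip_width: 0.0004
[ 0.56311285 -0.21666739  0.11731178] [-5.34241649  2.43716431 -9.51645796] [1.18141138 1.53438748 0.07961024] [(array([ 0.3, -0.3, -5.3]), array([ 0.034, -0.004, -0.002])), (array([ 0.3, -1.3, -0.8]), array([-0.016, -0.004, -0.002]))]
time_s: 8.0
tool_pos: [0.5639, -0.217, 0.1173]
tool_rot: [158.2, 89.7, 142.6]
force: [-8.3, 6.6, 5.2]
grip_width: 0.0006
[ 0.56391757 -0.21703719  0.11730612] [-5.15787367  4.17504261 -9.79237567] [ 1.21751877  1.62042271 -0.0059014 ] [(array([ 0.3, -0.1, -6.2]), array([ 0.044, -0.005, -0.002])), (array([ 0.3, -1.1, -1.7]), array([-0.006, -0.005, -0.002]))]
```

```bash
python3 -m pendant '[[0,[0,-0.1,0.4],[-0.003,0,0]],[0,[0,-0.1,0.8],[-0.006,0,0]],[0,[0,-0.1,0.8],[-0.006,0,0]]]'
python3 -c "
from h import *
o,p,R=cur();print(p,R.inv().apply(o['force']),[delta(p,R,*target(a,0)) for a in (.3,.35)])"
python3 -m pendant '[[0,[0,0,0.3],[0,0,0]],[0,[0,0,0.5],[0,0,0]],[0,[0,0,0.5],[0,0,0]]]'
python3 -c "
from h import *
o,p,R=cur();print(p,R.inv().apply(o['force']),[delta(p,R,*target(a,0)) for a in (.3,.35)])"
```

```text
time_s: 8.25
tool_pos: [0.5646, -0.2173, 0.1173]
tool_rot: [159.1, 89.7, 143.8]
force: [-8.1, 7.0, 7.0]
grip_width: 0.0008
[ 0.56456986 -0.21734902  0.11730795] [-6.94454935  4.61980182 -9.67759981] [(array([ 0.3,  0.1, -6.9]), array([ 0.05 , -0.005, -0.002])), (array([ 0.3, -1. , -2.4]), array([ 0.   , -0.005, -0.002]))]
time_s: 8.5
tool_pos: [0.5646, -0.2174, 0.1173]
tool_rot: [163.5, 89.7, 148.2]
force: [-9.9, 6.4, 7.0]
grip_width: 0.0003
[ 0.56459754 -0.21737707  0.11728252] [ -6.95350928   3.5852661  -11.25047939] [(array([ 0.3,  0.1, -7. ]), array([ 0.05 , -0.006, -0.002])), (array([ 0.3, -1. , -2.5]), array([ 0.   , -0.006, -0.002]))]
```

```bash
python3 -m pendant '[[0,[0,0,0.3],[0,0,0]],[0,[0,0,0.5],[0,0,0]],[0,[0,0,0.5],[0,0,0]]]'
python3 -c "
from h import *
o,p,R=cur();print(p,R.inv().apply(o['force']),[delta(p,R,*target(a,0)) for a in (.3,.35)])
from cell import optics
d=optics.read_camera('scene'); cv2.imwrite('pics/s6.png',cv2.resize(d['image'][200:270,180:300],None,fx=6,fy=6,interpolation=cv2.INTER_CUBIC))
d=optics.read_camera('top'); cv2.imwrite('pics/t6.png',cv2.resize(d['image'][135:225,265:395],None,fx=6,fy=6,interpolation=cv2.INTER_CUBIC))"
```

```text
time_s: 8.75
tool_pos: [0.5647, -0.2174, 0.1173]
tool_rot: [166.2, 89.6, 151.0]
force: [-10.4, 7.1, 7.3]
grip_width: 0.0005
[ 0.56468234 -0.21738304  0.11730941] [ -7.24872394   4.10469042 -11.97674379] [(array([ 0.4,  0.1, -7. ]), array([ 0.05 , -0.007, -0.001])), (array([ 0.3, -1. , -2.6]), array([ 0.   , -0.007, -0.002]))]
```

```bash
sleep 3
```

```text
(no output)
```

View pics/s6.png

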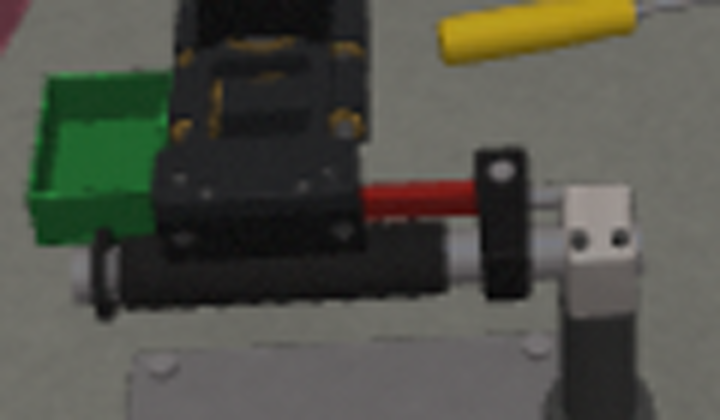

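View pics/t6.png

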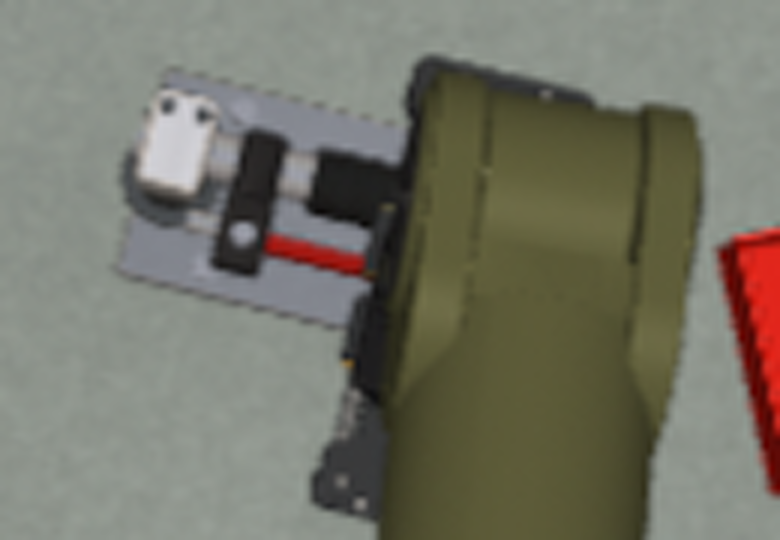

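The lever is now parallel to the grip in both views: the red blade in the top crop slopes about 14° from (265,240) to (365,265), as the grip does. The tool has also stopped advancing and the force is climbing. I'll add a slight margin and hold.

```bash
python3 -m pendant '[[0,[0,0,0.4],[0,0,0]],[0,[0,0,0.8],[0,0,0]],[0,[0,0,0.8],[0,0,0]],[0,[0,0,0.8],[0,0,0]]]'
python3 -m pendant '[[0,[0,0,0],[0,0,0]],[0,[0,0,0],[0,0,0]],[0,[0,0,0],[0,0,0]],[0,[0,0,0],[0,0,0]],[0,[0,0,0],[0,0,0]],[0,[0,0,0],[0,0,0]],[0,[0,0,0],[0,0,0]],[0,[0,0,0],[0,0,0]],[0,[0,0,0],[0,0,0]],[0,[0,0,0],[0,0,0]]]'
python3 -m pendant '[[0,[0,0,0],[0,0,0]],[0,[0,0,0],[0,0,0]],[0,[0,0,0],[0,0,0]],[0,[0,0,0],[0,0,0]],[0,[0,0,0],[0,0,0]],[0,[0,0,0],[0,0,0]],[0,[0,0,0],[0,0,0]],[0,[0,0,0],[0,0,0]],[0,[0,0,0],[0,0,0]],[0,[0,0,0],[0,0,0]]]'
python3 -m pendant '[[0,[0,0,0],[0,0,0]],[0,[0,0,0],[0,0,0]],[0,[0,0,0],[0,0,0]],[0,[0,0,0],[0,0,0]],[0,[0,0,0],[0,0,0]],[0,[0,0,0],[0,0,0]],[0,[0,0,0],[0,0,0]],[0,[0,0,0],[0,0,0]],[0,[0,0,0],[0,0,0]],[0,[0,0,0],[0,0,0]]]'
python3 -c "
from h import *
o,p,R=cur();print(p,R.inv().apply(o['force']),[delta(p,R,*target(a,0)) for a in (.3,.35)])"
```

```text
time_s: 9.18
tool_pos: [0.5647, -0.2174, 0.1172]
tool_rot: [169.7, 89.5, 154.4]
force: [-13.8, 7.5, 8.9]
grip_width: 0.0002
time_s: 10.02
tool_pos: [0.5647, -0.2174, 0.1172]
tool_rot: [169.6, 89.5, 154.3]
force: [-12.6, 8.1, 10.0]
grip_width: 0.0001
time_s: 10.85
tool_pos: [0.5647, -0.2174, 0.1173]
tool_rot: [169.7, 89.5, 154.4]
force: [-12.0, 8.1, 9.2]
grip_width: 0.0006
time_s: 11.68
tool_pos: [0.5647, -0.2173, 0.1172]
tool_rot: [169.5, 89.5, 154.2]
force: [-13.4, 7.7, 8.5]
grip_width: 0.0008
[ 0.56469675 -0.21734291  0.11724518] [ -8.39060331   3.90697726 -15.04376514] [(array([ 0.3,  0.1, -7. ]), array([ 0.05 , -0.008, -0.001])), (array([ 0.3, -1. , -2.6]), array([ 0.   , -0.008, -0.002]))]
```

Held for over 2.5 s at about 14–15 N. Now I'll ease it out along the same arc.

```bash
python3 -m pendant '[[0,[0,0,-0.5],[0,0,0]],[0,[0,0,-1],[0,0,0]],[0,[0,0,-1.5],[0,0,0]],[0,[0,0.2,-2.4],[0.01,0,0]],[0,[0,0.4,-3.3],[0.02,0,0]],[0,[0,0.6,-4.2],[0.03,0,0]],[0,[0,0.8,-5.1],[0.04,0,0]],[0,[0,1.1,-6],[0.05,0,0]],[0,[0,1.3,-6.9],[0.06,0,0]],[0,[0,1.6,-7.8],[0.07,0,0]]]'
python3 -c "
from h import *
o,p,R=cur();print(p,R.inv().apply(o['force']),[delta(p,R,*target(a,0)) for a in (0,.2,.3)])"
```

```text
time_s: 12.52
tool_pos: [0.5593, -0.2146, 0.1173]
tool_rot: [165.1, 89.8, 145.7]
force: [-7.2, 5.5, 5.0]
grip_width: 0.0004
[ 0.55934662 -0.2146369   0.11732249] [-4.96557028  2.84230602 -8.61927748] [(array([  0.4,   8. , -27. ]), array([ 0.28 , -0.004, -0.   ])), (array([  0.4,   1. , -10. ]), array([ 0.08 , -0.004, -0.001])), (array([ 0.3, -1.2, -1.1]), array([-0.02 , -0.004, -0.001]))]
```

```bash
python3 -m pendant '[[0,[0,0.3,-1.1],[0.012,0,0]],[0,[0,0.5,-2.2],[0.024,0,0]],[0,[0,0.8,-3.2],[0.036,0,0]],[0,[0,1,-4.3],[0.048,0,0]],[0,[0,1.3,-5.4],[0.06,0,0]],[0,[0,1.6,-6.4],[0.072,0,0]],[0,[0,1.9,-7.5],[0.084,0,0]],[0,[0,2.2,-8.5],[0.096,0,0]],[0,[0,2.6,-9.6],[0.108,0,0]],[0,[0,3,-10.6],[0.12,0,0]]]'
python3 -c "
from h import *
o,p,R=cur();print(p,R.inv().apply(o['force']),[delta(p,R,*target(a,0)) for a in (0,.2,.3)])"
```

```text
time_s: 13.35
tool_pos: [0.5508, -0.2091, 0.1174]
tool_rot: [175.2, 89.9, 149.0]
force: [-6.4, 4.0, 3.8]
grip_width: 0.0003
[ 0.55082742 -0.20910221  0.1173869 ] [-3.79334489  0.74535316 -7.47923476] [(array([  0.4,   3.5, -17.7]), array([ 0.159, -0.002, -0.   ])), (array([ 0.4, -1.4,  0. ]), array([-0.041, -0.002, -0.   ])), (array([ 0.4, -2.5,  9.2]), array([-0.141, -0.002, -0.   ]))]
```

```bash
python3 -m pendant '[[0,[0,0.3,-1.1],[0.012,0,0]],[0,[0,0.5,-2.2],[0.024,0,0]],[0,[0,0.8,-3.2],[0.036,0,0]],[0,[0,1,-4.3],[0.048,0,0]],[0,[0,1.3,-5.4],[0.06,0,0]],[0,[0,1.6,-6.4],[0.072,0,0]],[0,[0,1.9,-7.5],[0.084,0,0]],[0,[0,2.2,-8.5],[0.096,0,0]],[0,[0,2.6,-9.6],[0.108,0,0]],[0,[0,3,-10.6],[0.12,0,0]]]'
python3 -c "
from h import *
o,p,R=cur();print(p,R.inv().apply(o['force']),[delta(p,R,*target(a,0)) for a in (0,.2,.3)])"
```

```text
time_s: 14.18
tool_pos: [0.543, -0.2027, 0.1174]
tool_rot: [-147.9, 89.9, 179.0]
force: [-4.1, 1.8, 3.1]
grip_width: 0.0003
[ 0.54297516 -0.20267034  0.1174061 ] [-3.10292282 -0.70480273 -4.45668455] [(array([ 0.4,  0.3, -7.9]), array([ 0.039, -0.001,  0.001])), (array([ 0.4, -2.5, 10.3]), array([-0.161, -0.001,  0.   ])), (array([ 0.4, -2.5, 19.5]), array([-0.261, -0.001,  0.   ]))]
```

```bash
python3 -m pendant '[[0,[0,0.2,-0.8],[0.009,0,0]],[0,[0,0.3,-1.6],[0.018,0,0]],[0,[0,0.5,-2.4],[0.027,0,0]],[0,[0,0.6,-3.2],[0.034,0,0]],[0,[0,0.7,-4],[0.038,0,0]],[0,[0,0.7,-4.8],[0.038,0,0]],[0,[0,0.7,-5.6],[0.038,0,0]],[0,[0,0.7,-6.4],[0.038,0,0]],[0,[0,0.7,-7.2],[0.038,0,0]],[0,[0,0.7,-8],[0.038,0,0]]]'
python3 -m pendant '[[0,[0,0,-0.8],[0,0,0]],[0,[0,0,-1.6],[0,0,0]],[0,[0,0,-2.4],[0,0,0]],[0,[0,0,-3.2],[0,0,0]],[0,[0,0,-4.2],[0,0,0]],[0,[0,0,-5.2],[0,0,0]],[0,[0,0,-6.4],[0,0,0]],[0,[0,0,-8],[0,0,0]]]'
python3 -c "
from h import *
o,p,R=cur();print(p,R.inv().apply(o['force']),[delta(p,R,*target(a,0)) for a in (0,)])
from cell import optics
d=optics.read_camera('scene'); cv2.imwrite('pics/s7.png',cv2.resize(d['image'][160:300,160:300],None,fx=4,fy=4,interpolation=cv2.INTER_CUBIC))"
```

```text
time_s: 15.02
tool_pos: [0.5382, -0.1978, 0.118]
tool_rot: [20.9, 89.8, -14.4]
force: [-0.4, 0.6, 0.2]
grip_width: 0.0008
time_s: 15.68
tool_pos: [0.5304, -0.1929, 0.1175]
tool_rot: [-38.7, 90.0, -74.1]
force: [0.3, 0.7, -0.2]
grip_width: 0.0003
[ 0.53043849 -0.19293331  0.11753024] [ 0.16954944  0.76803645 -0.12067341] [(array([ 0.5, -0.7,  8. ]), array([0., 0., 0.]))]
```

```bash
sleep 3
```

```text
(no output)
```

View pics/s7.png

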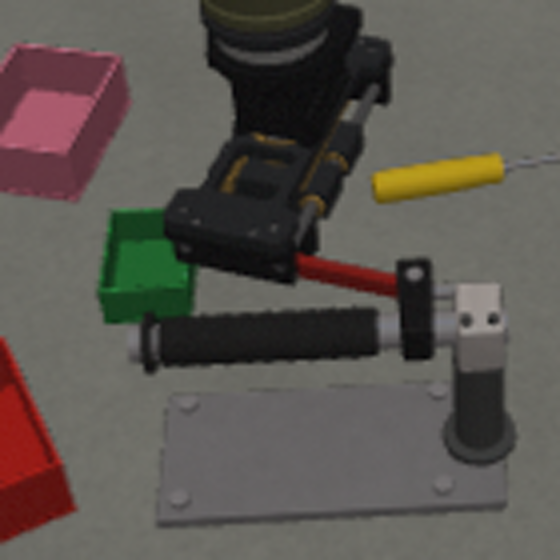

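The lever is back at its rest slope and the wrist force reads zero. I'll back off a bit more, then lift clear.

```bash
python3 -m pendant '[[0,[0,0,-4],[0,0,0]],[0,[0,0,-10],[0,0,0]],[0,[0,0,-16],[0,0,0]],[0,[0,0,-22],[0,0,0]],[0,[-8,0,-26],[0,0,0]],[0,[-24,0,-28],[0,0,0]],[0,[-44,0,-28],[0,0,0]],[0,[-64,0,-28],[0,0,0]],[0,[-84,0,-28],[0,0,0]],[0,[-104,0,-28],[0,0,0]]]'
python3 -m pendant '[[0,[-15,-10,0],[0,0,0]],[0,[-25,-30,-8],[0,0,0]],[0,[-30,-55,-16],[0,0,0]],[0,[-30,-80,-24],[0,0,0]],[0,[-30,-105,-32],[0,0,0]],[0,[-30,-125,-38],[0,0,0]],[0,[-30,-140,-42],[0,0,0]],[0,[-30,-145,-44],[0,0,0]],[0,[-30,-145,-44],[0,0,0]],[0,[-30,-145,-44],[0,0,0]]]'
python3 - <<'E'
from h import *
from cell import optics
o,p,R=cur();print(p,o["force"],o["joint_velocities"].round(2),o["time_s"])
d=optics.read_camera('scene'); cv2.imwrite('pics/s8.png',d['image'])
D=optics.read_camera('top'); cv2.imwrite('pics/t8.png',D['image'])
C=cloud(d);sub=np.zeros(C.shape[:2],bool); sub[205:300,180:300]=1
i=d["image"].astype(int); red=sub&(i[...,2]>90)&(i[...,1]<60)&(C[...,2]>.08); q=C[red]
xy=q[:,:2];m=xy.mean(0);w=np.linalg.svd(xy-m)[2][0];w*=np.sign(-w[1]);t=(xy-m)@w;print(len(q),np.degrees(np.arctan2(w[1],w[0])),m+w*t.max())
E
```

```text
time_s: 16.57
tool_pos: [0.5074, -0.1765, 0.2233]
tool_rot: [-7.3, 90.0, -42.6]
force: [-0.6, -1.1, 0.5]
grip_width: 0.0005
time_s: 17.4
tool_pos: [0.3885, -0.2689, 0.252]
tool_rot: [25.5, 89.9, -9.9]
force: [-0.2, 0.6, -1.2]
grip_width: 0.0006
[ 0.38850577 -0.26886435  0.25198658] [-0.23005963  0.64483361 -1.15135004] [-0.71  0.71 -1.01 -0.34 -0.18 -0.09  0.01] 17.4
136 -126.02325312555178 [ 0.52057269 -0.25135737]
```

```bash
sleep 4
```

```text
(no output)
```

View pics/s8.png

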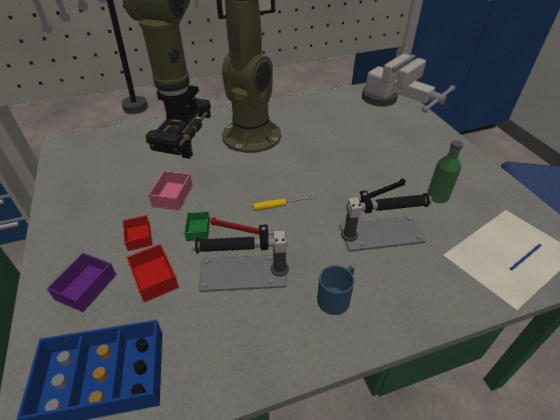

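View pics/t8.png

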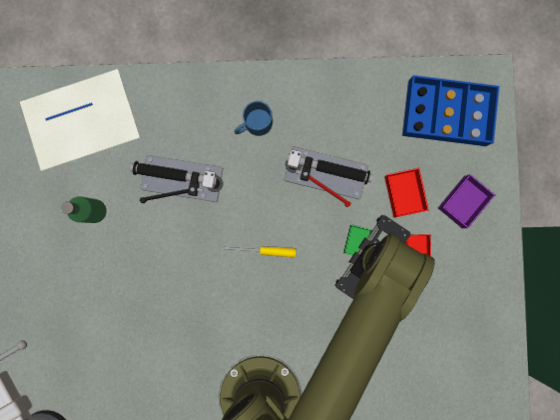

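Both pictures show the red lever back at rest, with its ball end at top (347,204) as at the start. Everything else is unmoved, and the gripper is 0.25 m up and clear.

```bash
python3 -m pendant '[[0,[0,0,0],[0,0,0]],[0,[0,0,0],[0,0,0]]]'; python3 -c "
from cell import env
print(env.sign_off())"
```

```text
time_s: 17.67
tool_pos: [0.3886, -0.2688, 0.2515]
tool_rot: [122.5, 90.0, 87.3]
force: [0.3, -0.4, -0.2]
grip_width: 0.0004
the job is handed in; nothing more can be done
None
```

I pressed the red brake lever to its stop with the backs of the closed fingers, held it there about 2.5 s, then eased it back to rest and moved clear. The job was handed in at 17.7 s.

- **At the stop:** the tool stopped advancing while the force kept rising. In both camera views the blade lay parallel to the grip, short of it. The press force was about 14–15 N during the hold. Sideways and vertical friction on the fingers added a few newtons (up to about 9 N), so the total was about 18 N.
- **Easing back:** the press force fell from about 15 N to 4.5 N by the last check before contact was lost, with the fingers following the lever at about 10–13 mm/s.
- **Final check:** the lever's direction is -126.0° (-126.3° at the start, same method). Its free end is within about 1 mm of where it was, and the wrist force is near zero. The clutch lever and the other things look unmoved in both pictures.
- **Disagreement:** contact came about 2–3 mm further in than the cameras predicted, which is within their accuracy, so I found the contact and the stop by force.
- **Not measured:** the gripper hid most of the gap from the cameras, so I did not measure it at the stop.

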